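# Start up the dish-counting bench in order

## Task

Switch on the three white units for dish counting in their start-up order: first the tall power supply, then the low light box, then the magnetic stirrer with the round steel plate. For each, gently tap the raised end of its black rocker switch with a fingertip until that end lies down, and do not touch a later switch early. Nothing is to be gripped or lifted: leave the units standing where they are, and leave the glassware, dishes and pen around and on them undisturbed.

Things in the scene. Friction and masses are not known exactly. Their poses are not given: they have to be found in the camera images.
- psu: Power supply: the tall white block, 130 (x) x 110 (y) x 105 mm high, blank black display on its front, louvres and a rocker in its top (panel z = 105 mm). The rocker's pivot is 30 mm in front of the centre, its length along y. Origin: centre of the underside; +x to its back, +y to its left, z up. Loose on rubber feet, about 1 kg.
- lightbox: Light box: the low, broad white box, 150 (x) x 130 (y) x 35 mm high, with a white viewing panel and a small dish on it. Its rocker is in front of that, length along x, pivot 49 mm in front of the centre, panel z = 35 mm. Origin: centre of the underside; +x to its back, +y to its left, z up. Loose on rubber feet, about 1 kg.
- stirrer: Magnetic stirrer: white box 150 (x) x 110 (y) x 50 mm high, round steel plate (96 mm across, top at 58 mm, 27 mm behind centre) with a beaker on it. Its rocker is in front, length along x, pivot 49 mm in front of the centre, panel z = 50 mm. Origin: centre of the underside; +x to its back, +y to its left, z up. Loose on rubber feet, about 1 kg.
- psu_switch (a joint): Power supply's switch. Black rocker switch 40 x 24 mm, V-shaped, pivot across its middle. 0 = off: one half slopes up to its raised end, 22 mm above the panel around it, the other half lies level 15 mm above it. 0.4 rad = on: the raised end pressed down 7 mm (1 to 3 N), its half level and the other up. Stays as left. Its seat is sprung: yields above 4 N, 5 mm down at 9 N.
- lightbox_switch (a joint): Light box's switch. Black rocker switch 40 x 24 mm, V-shaped, pivot across its middle. 0 = off: one half slopes up to its raised end, 22 mm above the panel around it, the other half lies level 15 mm above it. 0.4 rad = on: the raised end pressed down 7 mm (1 to 3 N), its half level and the other up. Stays as left. Its seat is sprung: yields above 4 N, 5 mm down at 9 N.
- stirrer_switch (a joint): Stirrer's switch. Black rocker switch 40 x 24 mm, V-shaped, pivot across its middle. 0 = off: one half slopes up to its raised end, 22 mm above the panel around it, the other half lies level 15 mm above it. 0.4 rad = on: the raised end pressed down 7 mm (1 to 3 N), its half level and the other up. Stays as left. Its seat is sprung: yields above 4 N, 5 mm down at 9 N.
- psu_tap (a point): Point to tap on the power supply's rocker: on top of its raised half, 14 mm from the pivot, on the middle line. It rides on the rocker: sinks 5 mm and goes 3 mm outward as the rocker goes to on. The raised end points to the unit's +y side.
- lightbox_tap (a point): Point to tap on the light box's rocker: on top of its raised half, 14 mm from the pivot, on the middle line. It rides on the rocker: sinks 5 mm and goes 3 mm outward as the rocker goes to on. The raised end points to the unit's -x side (front).
- stirrer_tap (a point): Point to tap on the stirrer's rocker: on top of its raised half, 14 mm from the pivot, on the middle line. It rides on the rocker: sinks 5 mm and goes 3 mm outward as the rocker goes to on. The raised end points to the unit's -x side (front).
- dish: Loose closed round dish, 62 mm across, 14 mm high, on the light box's panel. Bystander. Origin at the centre of its underside.
- beaker: Loose glass beaker, 60 mm across, 60 mm high, on the stirrer's plate. Bystander. Origin at the centre of its underside.
- dropper: Loose amber dropper bottle, 48 mm across, 104 mm high, on the table near the robot. Bystander. Origin at the centre of its underside.
- carrier: Loose wire carrier with a stack of dishes, 72 mm across, 120 mm high, at the back. Bystander. Origin at the centre of its underside.
- jar: Loose glass jar with white cap, 64 mm across, 110 mm high, at the back. Bystander. Origin at the centre of its underside.
- pen: Loose marker pen lying on the table near the robot, 140 mm long (along its x), 14 mm thick. Bystander. Origin under its middle.

How it is judged:
By the outcome, as a careful person would: the job done as asked, in the order asked, and still so for the second after the job is handed in, with the robot touching nothing.
It also fails if it takes over 56 s, if anything falls off the work surface, if the arm or the gripper's body presses on something with over 40 N, if the wrist force passes 120 N, or if a joint passes its speed limit or range.

## Robot

A 6-joint arm with a two-finger parallel gripper is mounted at the origin on the work surface. World frame = base frame: x ahead of the robot, y to its left, z up, the work surface at z = 0. Lengths are in m, angles in rad, forces in N, time in s.
With the tool pointing down it reaches from about 0.375 to 0.9 m from the base axis. Payload 3.1 kg.
Tool frame: the origin (TCP) lies midway between the tips of the shut fingers; the grasp point (between the pads) lies 19 mm behind it; z points along the fingers, y is the line along which they close (so a half turn about z gives the same grasp; the last joint's range is limited). The gripper opens to 85 mm and grips with 20 to 120 N. Pads are 22 mm wide; open, the fingers measure 114 mm over their backs; the gripper's body (76 mm by 85 mm) begins 54 mm behind the grasp point. The pads swing forward as they close: fully open they stand 13 mm farther back than shut.
Start: joints at [-1.298, 0.527, 1.433, -0, 1.181, -0.178], TCP at [0.273, -0.562, 0.231] pointing down, gripper open.
Joint ranges: [-3.08, 3.08], [-0.75, 2.2], [0.22, 2.44], [-1.43, 4.57], [0, 2.65], [-2.85, 2.85]. Speed limits (rad/s): [2.79, 2.79, 3.14, 3.14, 3.14, 3.14].

## Interface

Orientations are given as a unit quaternion [x, y, z, w].
In Python, from station import manip gives the robot as it stands. The module is installed in compiled form; this text tells all that it offers.
- The arm moves only by the tool apply_moves, never from a script. Its arguments are lists of equal length, an entry for each row: "claw": the gripper's target within -1 to 1 (fully open at 1, half-way at 0, shut at -1); "travel": the shift along the tool's x, y, z scaled (see below), a list of three; "turn": the turn, a rotation vector about the tool's x, y, z scaled (see below), a list of three. In form: {"claw": [claw, ...], "travel": [[dx, dy, dz], ...], "turn": [[rx, ry, rz], ...]}. A call has 1 to 5 rows; each row is the pose to reach, as a shift and turn from the pose commanded when the call began, along the tool's axes at that moment, turning the shorter way round; what a row does not reach only later rows make up. The controller multiplies each number of a shift by 800 mm and each number of a turn by 180 degrees. A row lasts 1/12 s, in which the tool goes at most 41.7 mm and 7.16 degrees, less where a joint would pass 70% of its speed; a pose out of reach is approached as far as the arm can. A call with a number of a shift or a turn outside -1 to 1 is refused whole. A call with a gripper value outside its range is refused whole. The fingers move at their own pace and stop on an object; "newtons" is the grip in N (left out, the last holds). Time passes only in rows, so rows that repeat a pose let the fingers close. It gives the time, the measured TCP pose, the force, the opening and the grip force at its end, in the units of the state.
- manip.sense(): the state, without advancing time (a new reading comes with each control period).
- manip.snapshot(name): name is "side" or "top"; returns a dict with "pixels" (400x640x3 uint8, red, green, blue), "depth" (400x640 float32, m along the optical axis (not along the pixel's ray), 0 where there is no reading), "intrinsics" (3x3 intrinsics, pixels), "k1" (the pictures are not rectified: a ray, as slopes to the right and down, at radius r is drawn at 1 + k1 r^2 times it, then the intrinsics apply), "R" (3x3) and "t" (3): a world point X has camera coordinates R X + t. Camera axes: x right, y down, z forward; pixel columns grow to the right and rows downward; lengths in m; the calibration is good to about 2 mm. A picture is of the moment at which its call begins.
- manip.sign_off(): hands the job in; it is judged then, once.
The state is a dict: "t": time; "q": joint angles; "qd": joint speeds; "tau": joint torques, N m; "tcp_pos": TCP position; "tool_rot": TCP orientation; "force": force on the tool from outside, world axes, zero at the start; "ft_torque": the same for the moment, N m; "finger_gap": opening from 0.0 (shut) to 1.0 (fully open); "gripper_force": force on a finger pad.
Only numpy, scipy, OpenCV 4.12 (cv2) and the standard library are available. Lean on these libraries where they do the work, as an engineer would, in place of code of your own. Each camera call takes 0.05 s, during which the arm holds its last target. There are 200 camera calls.

## Working session

There is one attempt and no reset: what is moved stays moved. The work goes in short steps, Python scripts to look and compute and a tool call to move; the robot and the scene stay as the last step left them, time stands still between calls to the robot, and variables do not carry over. Pictures are saved under pics/ and viewed, at most 10 in all, crops included, and the job is handed in when it is done.

Besides the shell and the picture viewer there is one more tool, called after "Call:" as name(argument=value, ...), one argument or row to a line, values as JSON. apply_moves: Moves the arm, as the interface text tells. Shifts and turns lie within -1 to 1; 1 stands for 800 mm of shift or 180 degrees of turn. Its arguments: {"type":"object","properties":{"claw":{"type":"array","items":{"type":"number"}},"travel":{"type":"array","items":{"type":"array","items":{"type":"number"}}},"turn":{"type":"array","items":{"type":"array","items":{"type":"number"}}},"newtons":{"type":"number"}},"required":["claw","travel","turn"]}

```bash
mkdir -p pics
cat > h.py <<'E'
import numpy as np, cv2
from station import manip
def snap(n,f=None):
    s=manip.snapshot(n)
    if f: np.savez(f,**s)
    return s
def rays(s,uv):
    K=np.array(s["intrinsics"],float);k=float(s["k1"])
    return cv2.undistortPoints(np.array(uv,float).reshape(-1,1,2),K,np.array([k,0,0,0.])).reshape(-1,2)
def world(s,uv,d):
    r=rays(s,uv);d=np.array(d).reshape(-1,1)
    c=np.hstack([r*d,d]);return (c-np.array(s["t"]))@np.array(s["R"])
def cloud(s):
    v,u=np.mgrid[0:400:1,0:640:1]
    P=world(s,np.stack([u.ravel(),v.ravel()],1),s["depth"].ravel()).reshape(400,640,3)
    P[s["depth"]==0]=np.nan
    return P
E
python3 - <<'E'
from h import *
for n in("top","side"):
    s=snap(n,n+"0.npz"); cv2.imwrite(f"pics/{n}0.png",s["pixels"][:,:,::-1])
    print(n,-np.array(s["R"]).T@s["t"],s["k1"])
print(manip.sense())
E
```

```text
top [0.50608472 0.02759642 1.32892664] -0.08160866051556724
side [0.33552989 0.71372215 0.84155553] -0.029286347924830557
{'t': 0.1, 'q': array([-1.29750753e+00,  5.28372690e-01,  1.43378308e+00,  3.37100737e-05,
        1.18140317e+00, -1.78488372e-01]), 'qd': array([ 0.00148726, -0.00133238, -0.00370103,  0.00152522, -0.00056816,
       -0.00291595]), 'tau': array([-5.22901837e-05, -4.43304026e+01, -1.78586751e+01, -1.46576363e-04,
        3.85043764e-03, -1.59597835e-05]), 'tcp_pos': array([ 0.27271733, -0.56164251,  0.23042895]), 'tool_rot': array([ 9.74596438e-01,  2.23966104e-01, -3.10143363e-05, -9.82778402e-04]), 'force': array([-0.07252255,  0.29771562, -0.19031528]), 'ft_torque': array([-0.00355557, -0.0088764 ,  0.02650012]), 'gripper_force': 0.0, 'finger_gap': 1.000923241294085}
```

View pics/top0.png

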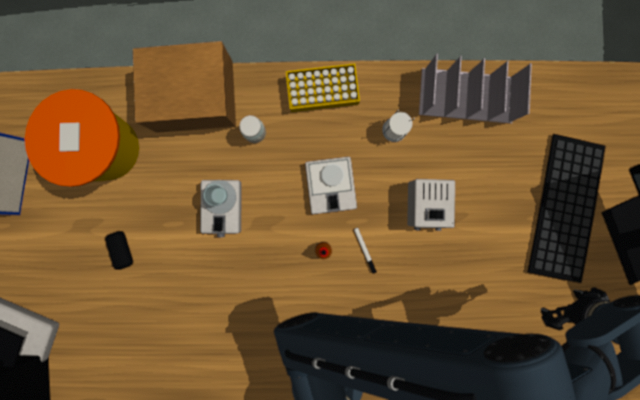

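View pics/side0.png

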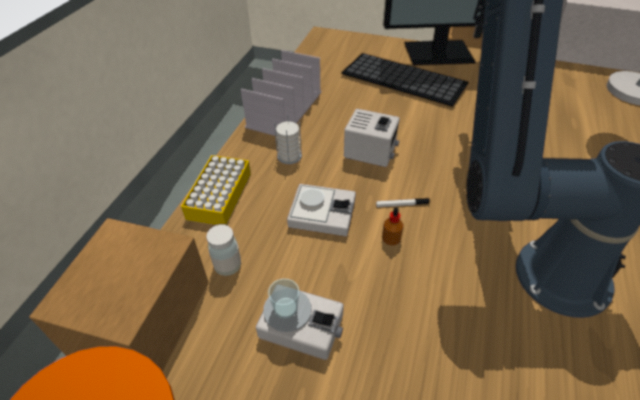

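The top view shows the psu at (434,204) with its rocker at (435,214). The light box rocker is at (333,202) and the stirrer rocker at (219,224). The side view shows the same rockers at (384,122), (342,205) and (324,320). Next I'll measure the panels and rockers.

Run:
```python
from h import *
B=dict(psu=((400,172,470,240),.105,(.13,.11),(435,214),(384,122),-.030),
 lb=((295,150,365,222),.035,(.15,.13),(333,202),(342,205),-.049),
 st=((190,172,250,242),.05,(.15,.11),(219,224),(324,320),-.049))
S={n:dict(np.load(n+"0.npz")) for n in("top","side")}
C={n:cloud(S[n]) for n in S}
for k,(b,h,sz,ct,cs,piv) in B.items():
    P=C["top"]; x0,y0,x1,y1=b
    w=P[y0:y1,x0:x1].reshape(-1,3); px=S["top"]["pixels"][y0:y1,x0:x1].reshape(-1,3).astype(int)
    m=(w[:,2]>h-.012)&(w[:,2]<h+.03)
    r=cv2.minAreaRect(w[m][:,:2].astype(np.float32)*1000)
    print(k,"rect mm",np.round(r[0]),np.round(r[1]),round(r[2],1),"n",m.sum(),"medz",np.median(w[m][:,2]).round(4))
    for n,c in(("top",ct),("side",cs)):
        u,v=c; R=11 
        sub=S[n]["pixels"][v-R:v+R+1,u-R:u+R+1].astype(int).sum(2)
        z=C[n][v-R:v+R+1,u-R:u+R+1,2]
        dm=((sub<130)&(z>h+.005)&(z<h+.04)).astype(np.uint8)
        nn,l,st,ce=cv2.connectedComponentsWithStats(dm)
        i=1+np.argmax(st[1:,4]); q=C[n][v-R:v+R+1,u-R:u+R+1][l==i]
        r2=cv2.minAreaRect(q[:,:2].astype(np.float32)*1000)
        print("  ",n,"dark",st[i],"mean",q.mean(0).round(4),"rect",np.round(r2[0]),np.round(r2[1]),round(r2[2],1),"z",np.nanpercentile(q[:,2],[5,50,95]).round(4))
s=S["top"]["pixels"]
cr=[cv2.resize(s[c[1]-32:c[1]+20,c[0]-26:c[0]+26],(260,260),interpolation=2) for c in((435,214),(333,202),(219,224))]
s=S["side"]["pixels"]
cr2=[cv2.resize(s[c[1]-26:c[1]+26,c[0]-26:c[0]+26],(260,260),interpolation=2) for c in((384,122),(342,205),(324,320))]
cv2.imwrite("pics/crop.png",np.vstack([np.hstack(cr),np.hstack(cr2)])[:,:,::-1])
```

```text
psu rect mm [ 521. -297.] [111. 132.] 87.8 n 1940 medz 0.1057
   top dark [  5   8  14   8 102] mean [ 0.4902 -0.2954  0.1224] rect [ 490. -295.] [35. 19.] 88.9 z [0.1156 0.1222 0.129 ]
   side dark [ 6  7  9  7 41] mean [ 0.4904 -0.2874  0.1234] rect [ 490. -290.] [33. 18.] 87.7 z [0.12   0.1237 0.1276]
lb rect mm [579. -20.] [150. 130.] 6.1 n 2391 medz 0.0374
   top dark [ 7  4  9 14 98] mean [ 0.5293 -0.0249  0.0528] rect [530. -25.] [35. 21.] 7.5 z [0.0477 0.0528 0.058 ]
   side dark [ 3  7 15  7 82] mean [ 0.53   -0.0193  0.0516] rect [530. -19.] [33. 22.] 1.0 z [0.047  0.0515 0.0563]
st rect mm [517. 293.] [109. 158.] 89.2 n 1829 medz 0.0543
   top dark [  6   5   9  13 100] mean [0.473  0.2951 0.0672] rect [473. 295.] [22. 34.] 86.9 z [0.0621 0.0669 0.0739]
   side dark [  1   4  19  12 173] mean [0.4735 0.2996 0.0669] rect [474. 300.] [35. 22.] 1.1 z [0.0632 0.0665 0.0721]
```

View pics/crop.png

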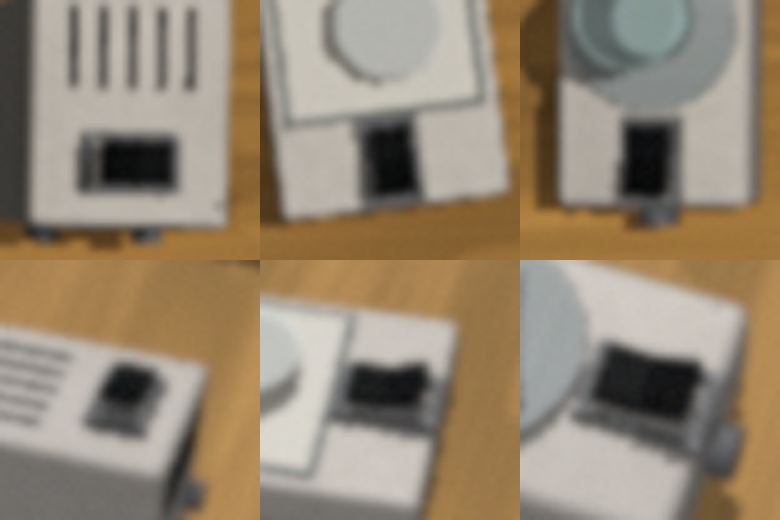

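The crops and fits agree with the given sizes: the psu measures 111x132 mm and the light box 150x130 mm. The rocker pivots come out at about psu (491,-296), light box (530,-25) and stirrer (473,296). I'll shut the gripper with tool x along each rocker, and approach high.

```bash
cat > go.py <<'E'
import sys
from h import *
from scipy.spatial.transform import Rotation as R
x,y,z,yaw=map(float,sys.argv[1:5]); s=manip.sense()
T=R.from_quat(s["tool_rot"])
a=np.radians(yaw); G=R.from_matrix(np.array([[np.cos(a),np.sin(a),0],[np.sin(a),-np.cos(a),0],[0,0,-1]]).T.T)
d=T.inv().apply(np.array([x,y,z])-s["tcp_pos"])/.8
r=(T.inv()*G).as_rotvec()/np.pi
print("travel",d.round(4),"turn",r.round(4),"F",s["force"].round(2),"tcp",s["tcp_pos"].round(4),"gap",round(s["finger_gap"],2),"t",s["t"])
E
python3 go.py .491 -.2795 .165 87.8
```

```text
travel [ 0.3994 -0.198   0.0823] turn [-0.0005 -0.0004 -0.344 ] F [-0.07  0.3  -0.19] tcp [ 0.2727 -0.5616  0.2304] gap 1.0 t 0.1
```

Call:
apply_moves(
  claw=[-1,-1,-1,-1,-1],
  travel=[
    [0.399,-0.198,0.04],
    [0.399,-0.198,0.04],
    [0.399,-0.198,0.04],
    [0.399,-0.198,0.04],
    [0.399,-0.198,0.04],
  ],
  turn=[
    [0,0,-0.344],
    [0,0,-0.344],
    [0,0,-0.344],
    [0,0,-0.344],
    [0,0,-0.344],
  ],
  newtons=20,
)

```text
t: 0.52
tcp_pos: [0.4004, -0.3963, 0.2121]
tool_rot: [0.857, 0.515, 0.0, -0.0]
force: [0.6, 0.2, 0.8]
finger_gap: 0.297
gripper_force: 0.0
```

```bash
python3 go.py .491 -.2795 .165 87.8
```

```text
travel [0.1821 0.0315 0.059 ] turn [-0.0002 -0.0002 -0.1433] F [0.64 0.23 0.81] tcp [ 0.4004 -0.3963  0.2121] gap 0.3 t 0.5167
```

Call:
apply_moves(
  claw=[-1,-1,-1,-1,-1],
  travel=[
    [0.18,0.031,0.059],
    [0.18,0.031,0.059],
    [0.18,0.031,0.059],
    [0.18,0.031,0.059],
    [0.18,0.031,0.059],
  ],
  turn=[
    [0,0,-0.143],
    [0,0,-0.143],
    [0,0,-0.143],
    [0,0,-0.143],
    [0,0,-0.143],
  ],
)

```text
t: 0.93
tcp_pos: [0.491, -0.2773, 0.1632]
tool_rot: [0.72, 0.694, 0.001, -0.003]
force: [-0.0, -0.7, -0.1]
finger_gap: -0.002
gripper_force: 0.0
```

```bash
python3 go.py .491 -.2795 .134 87.8
```

```text
travel [-0.0029  0.0002  0.0364] turn [-0.0011 -0.0016  0.0004] F [-0.03 -0.66 -0.15] tcp [ 0.491  -0.2773  0.1632] gap -0.0 t 0.9333
```

Call:
apply_moves(
  claw=[-1,-1,-1,-1,-1],
  travel=[
    [-0.002,0,0.02],
    [-0.002,0,0.036],
    [-0.002,0,0.036],
    [-0.002,0,0.036],
    [-0.002,0,0.036],
  ],
  turn=[
    [0,0,0],
    [0,0,0],
    [0,0,0],
    [0,0,0],
    [0,0,0],
  ],
)

```text
t: 1.35
tcp_pos: [0.4898, -0.2854, 0.1371]
tool_rot: [0.723, 0.691, -0.0, 0.0]
force: [0.3, 0.2, -0.1]
finger_gap: 0.004
gripper_force: 0.0
```

```bash
python3 go.py .491 -.2795 .122 87.8
python3 - <<'E'
from h import *
a=snap("side")["pixels"][82:162,334:434];b=snap("top")["pixels"][170:250,385:485]
f=lambda i:cv2.resize(i,(400,320),interpolation=2)
cv2.imwrite("pics/psu1.png",np.hstack([f(a),f(b)])[:,:,::-1])
E
```

```text
travel [0.0075 0.0011 0.0189] turn [ 0.0001  0.0001 -0.0024] F [ 0.26  0.22 -0.14] tcp [ 0.4898 -0.2854  0.1371] gap 0.0 t 1.35
```

View pics/psu1.png

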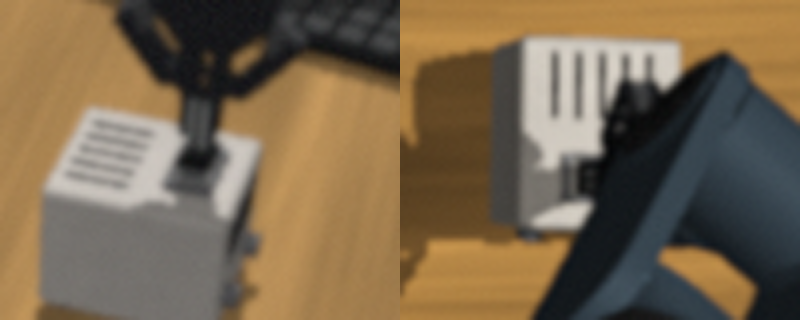

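The side crop shows the shut fingertips right above the psu rocker at (200,155). I'll shift about 6 mm to the raised end and go down.

Call:
apply_moves(
  claw=[-1,-1,-1,-1,-1],
  travel=[
    [0.0075,0.001,0],
    [0.0075,0.001,0.008],
    [0.0075,0.001,0.013],
    [0.0075,0.001,0.016],
    [0.0075,0.001,0.016],
  ],
  turn=[
    [0,0,0],
    [0,0,0],
    [0,0,0],
    [0,0,0],
    [0,0,0],
  ],
)

```text
t: 1.87
tcp_pos: [0.4907, -0.2782, 0.1233]
tool_rot: [0.723, 0.691, -0.0, -0.001]
force: [-0.8, -0.3, -0.3]
finger_gap: -0.001
gripper_force: 0.0
```

```bash
python3 go.py .491 -.2795 .120 87.8
```

```text
travel [-0.0016  0.0005  0.0041] turn [-0.0003 -0.0003 -0.002 ] F [-0.78 -0.35 -0.28] tcp [ 0.4907 -0.2782  0.1233] gap -0.0 t 1.8667
```

Call:
apply_moves(
  claw=[-1,-1,-1,-1,-1],
  travel=[
    [0,0,0.002],
    [0,0,0.004],
    [0,0,0.004],
    [0,0,0.004],
    [0,0,0.004],
  ],
  turn=[
    [0,0,0],
    [0,0,0],
    [0,0,0],
    [0,0,0],
    [0,0,0],
  ],
)

```text
t: 2.28
tcp_pos: [0.491, -0.2791, 0.1206]
tool_rot: [0.723, 0.691, -0.0, 0.0]
force: [0.4, 0.2, -0.0]
finger_gap: -0.003
gripper_force: 0.0
```

```bash
python3 go.py .491 -.2795 .119 87.8
```

```text
travel [-0.0005  0.0001  0.002 ] turn [ 0.      0.0002 -0.002 ] F [ 0.41  0.16 -0.01] tcp [ 0.491  -0.2791  0.1206] gap -0.0 t 2.2833
```

Call:
apply_moves(
  claw=[-1,-1,-1,-1,-1],
  travel=[
    [0,0,0.001],
    [0,0,0.002],
    [0,0,0.003],
    [0,0,0.003],
    [0,0,0.003],
  ],
  turn=[
    [0,0,0],
    [0,0,0],
    [0,0,0],
    [0,0,0],
    [0,0,0],
  ],
)

```text
t: 2.7
tcp_pos: [0.4911, -0.279, 0.1187]
tool_rot: [0.723, 0.691, -0.0, 0.0]
force: [-1.5, -0.1, 6.5]
finger_gap: -0.002
gripper_force: 2.5
```

```bash
python3 go.py .491 -.2795 .119 87.8
```

```text
travel [-0.0006 -0.0001 -0.0004] turn [ 0.0002  0.0002 -0.002 ] F [-1.46 -0.13  6.5 ] tcp [ 0.4911 -0.279   0.1187] gap -0.0 t 2.7
```

6.5 N at z = 118.7 mm matches the rocker bottomed on its sprung seat. I'll lift off and check.

Call:
apply_moves(
  claw=[-1,-1,-1,-1,-1],
  travel=[
    [0,0,-0.03],
    [0,0,-0.065],
    [0.1,0,-0.065],
    [0.15,0,-0.065],
    [0.2,0,-0.065],
  ],
  turn=[
    [0,0,0],
    [0,0,0],
    [0,0,0.1],
    [0,0,0.1],
    [0,0,0.2],
  ],
)

```text
t: 3.12
tcp_pos: [0.4964, -0.1581, 0.1704]
tool_rot: [0.837, 0.547, 0.0, 0.0]
force: [0.4, 0.4, 0.6]
finger_gap: -0.001
gripper_force: 0.0
```

```bash
python3 - <<'E'
from h import *
S={n:snap(n) for n in("side","top")}
a=S["side"]["pixels"][96:148,358:410];b=S["top"]["pixels"][182:234,409:461]
o=np.load("side0.npz")["pixels"][96:148,358:410]
f=lambda i:cv2.resize(i,(260,260),interpolation=2)
cv2.imwrite("pics/psu2.png",np.hstack([f(o),f(a),f(b)])[:,:,::-1])
for n,src in(("before",np.load("side0.npz")),("after",S["side"]),("topb",np.load("top0.npz")),("topa",S["top"])):
    P=cloud(src).reshape(-1,3)
    m=(abs(P[:,0]-.4905)<.007)&(P[:,2]>.108)&(P[:,2]<.135)
    print(n,[(y,round(float(np.nanmedian(P[m&(abs(P[:,1]-y/1000)<.003)][:,2])),4)) for y in range(-314,-274,5) if (m&(abs(P[:,1]-y/1000)<.003)).any()])
E
python3 go.py .5145 -.027 .165 6
```

```text
before [(-314, 0.1206), (-309, 0.1207), (-304, 0.1205), (-299, 0.121), (-294, 0.1225), (-289, 0.1176), (-284, 0.1152), (-279, 0.1216)]
after [(-309, 0.1266), (-304, 0.1241), (-294, 0.1186), (-289, 0.1188), (-284, 0.1192), (-279, 0.1168)]
topb [(-314, 0.1208), (-309, 0.1202), (-304, 0.1217), (-299, 0.1216), (-294, 0.123), (-289, 0.1243), (-284, 0.1262), (-279, 0.1253)]
topa []
travel [ 0.1547 -0.0384  0.0063] turn [-1.900e-03  3.000e-04  3.388e-01] F [ 0.96 -0.43  0.08] tcp [ 0.4944 -0.1529  0.1696] gap 0.0 t 3.2167
```

View pics/psu2.png

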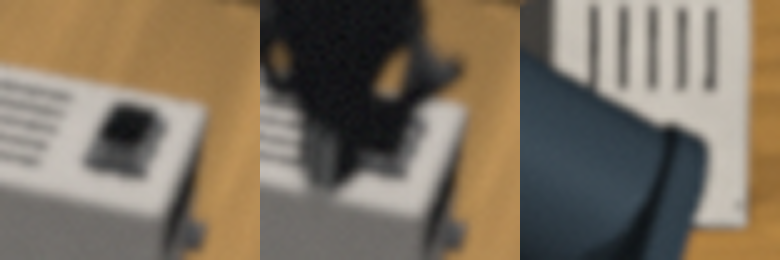

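The gripper partly hides the psu rocker, at (390,130) in the middle crop. The side depth shows it flipped: the -y end is now up at 126.6 mm and the tapped half is level at about 119 mm. On to the light box.

Call:
apply_moves(
  claw=[-1,-1,-1,-1,-1],
  travel=[
    [0.154,-0.038,0],
    [0.154,-0.038,0],
    [0.154,-0.038,0],
    [0.154,-0.038,0],
    [0.154,-0.038,0],
  ],
  turn=[
    [0,0,0.339],
    [0,0,0.339],
    [0,0,0.339],
    [0,0,0.339],
    [0,0,0.339],
  ],
)

```text
t: 3.63
tcp_pos: [0.517, -0.0306, 0.1698]
tool_rot: [0.958, 0.286, -0.0, -0.001]
force: [0.8, -0.4, 0.2]
finger_gap: -0.0
gripper_force: 0.0
```

```bash
python3 go.py .5145 -.027 .085 6.1
python3 - <<'E'
from h import *
for n,src in(("after",snap("side")),("topa",snap("top"))):
    P=cloud(src).reshape(-1,3)
    m=(abs(P[:,0]-.4905)<.007)&(P[:,2]>.108)&(P[:,2]<.135)
    print(n,[(y,round(float(np.nanmedian(P[m&(abs(P[:,1]-y/1000)<.003)][:,2])),4)) for y in range(-314,-274,5) if (m&(abs(P[:,1]-y/1000)<.003)).any()])
E
```

```text
travel [-1.000e-04 -5.400e-03  1.061e-01] turn [-4.000e-04  1.000e-04  1.506e-01] F [ 0.81 -0.36  0.17] tcp [ 0.517  -0.0306  0.1698] gap -0.0 t 3.6333
after [(-314, 0.1268), (-309, 0.1277), (-304, 0.1245), (-299, 0.122), (-294, 0.1209), (-289, 0.1202), (-284, 0.1209), (-279, 0.1182)]
topa [(-314, 0.1191), (-309, 0.1261), (-304, 0.1227), (-299, 0.121), (-294, 0.1202), (-289, 0.1192), (-284, 0.1223), (-279, 0.1196)]
```

The psu is confirmed on in both views. Now aligning and descending over the light box.

Call:
apply_moves(
  claw=[-1,-1,-1,-1,-1],
  travel=[
    [0,-0.005,0.04],
    [0,-0.005,0.08],
    [0,-0.005,0.106],
    [0,-0.005,0.106],
    [0,-0.005,0.106],
  ],
  turn=[
    [0,0,0.15],
    [0,0,0.15],
    [0,0,0.15],
    [0,0,0.15],
    [0,0,0.15],
  ],
)

```text
t: 4.15
tcp_pos: [0.5139, -0.0312, 0.0837]
tool_rot: [0.998, 0.055, -0.002, -0.001]
force: [-0.3, 0.0, 0.1]
finger_gap: 0.002
gripper_force: 0.0
```

```bash
python3 go.py .5145 -.0265 .062 6.1
```

```text
travel [ 0.0015 -0.0058  0.0271] turn [-0.0004  0.0011  0.0011] F [-0.29  0.01  0.12] tcp [ 0.5139 -0.0312  0.0837] gap 0.0 t 4.15
```

Call:
apply_moves(
  claw=[-1,-1,-1,-1,-1],
  travel=[
    [0.001,-0.005,0],
    [0.001,-0.005,0.012],
    [0.001,-0.005,0.024],
    [0.001,-0.005,0.024],
    [0.001,-0.005,0.024],
  ],
  turn=[
    [0,0,0],
    [0,0,0],
    [0,0,0],
    [0,0,0],
    [0,0,0],
  ],
)

```text
t: 4.57
tcp_pos: [0.5147, -0.0262, 0.0658]
tool_rot: [0.998, 0.055, -0.001, -0.0]
force: [0.4, 0.7, 0.1]
finger_gap: -0.001
gripper_force: 0.0
```

```bash
python3 go.py .5145 -.0265 .050 6.1
```

```text
travel [-0.0003  0.0004  0.0197] turn [-0.0001  0.0004  0.0012] F [0.45 0.7  0.06] tcp [ 0.5147 -0.0262  0.0658] gap -0.0 t 4.5667
```

Call:
apply_moves(
  claw=[-1,-1,-1,-1,-1],
  travel=[
    [0,0,0.006],
    [0,0,0.011],
    [0,0,0.015],
    [0,0,0.018],
    [0,0,0.018],
  ],
  turn=[
    [0,0,0],
    [0,0,0],
    [0,0,0],
    [0,0,0],
    [0,0,0],
  ],
)

```text
t: 4.98
tcp_pos: [0.5147, -0.0261, 0.0514]
tool_rot: [0.999, 0.055, -0.0, -0.0]
force: [-0.2, -0.1, 0.0]
finger_gap: -0.001
gripper_force: 0.0
```

```bash
python3 go.py .5145 -.0265 .049 6.1
```

```text
travel [-0.0003  0.0004  0.003 ] turn [-0.0001  0.0003  0.0009] F [-0.17 -0.13  0.03] tcp [ 0.5147 -0.0261  0.0514] gap -0.0 t 4.9833
```

Call:
apply_moves(
  claw=[-1,-1,-1,-1,-1],
  travel=[
    [0,0,0.001],
    [0,0,0.002],
    [0,0,0.003],
    [0,0,0.003],
    [0,0,0.003],
  ],
  turn=[
    [0,0,0],
    [0,0,0],
    [0,0,0],
    [0,0,0],
    [0,0,0],
  ],
)

```text
t: 5.4
tcp_pos: [0.5152, -0.0263, 0.0498]
tool_rot: [0.999, 0.055, 0.0, 0.0]
force: [-1.7, -0.2, 3.5]
finger_gap: 0.001
gripper_force: 2.0
```

Call:
apply_moves(
  claw=[-1,-1,-1],
  travel=[
    [0,0,0.001],
    [0,0,0.002],
    [0,0,0.002],
  ],
  turn=[
    [0,0,0],
    [0,0,0],
    [0,0,0],
  ],
)

```text
t: 5.65
tcp_pos: [0.5152, -0.0263, 0.048]
tool_rot: [0.999, 0.055, 0.0, 0.0]
force: [-1.8, -0.3, 5.5]
finger_gap: -0.002
gripper_force: 2.8
```

5.5 N and below the level height, so it has bottomed. Lifting straight up, then checking.

Call:
apply_moves(
  claw=[-1,-1,-1,-1,-1],
  travel=[
    [0,0,-0.04],
    [0,0,-0.09],
    [0,0,-0.14],
    [0,-0.05,-0.15],
    [0,-0.1,-0.15],
  ],
  turn=[
    [0,0,0],
    [0,0,0],
    [0,0,0],
    [0,0,0],
    [0,0,0],
  ],
)

```text
t: 6.07
tcp_pos: [0.5106, 0.0521, 0.1714]
tool_rot: [0.999, 0.052, 0.005, 0.001]
force: [-0.1, 0.2, -1.1]
finger_gap: -0.001
gripper_force: 0.0
```

```bash
python3 go.py .458 .297 .165 -0.8
```

```text
travel [-0.0337 -0.3113  0.007 ] turn [ 0.0005 -0.0035  0.0375] F [-0.14  0.16 -1.09] tcp [0.5106 0.0521 0.1714] gap -0.0 t 6.0667
```

Call:
apply_moves(
  claw=[-1,-1,-1,-1,-1],
  travel=[
    [-0.034,-0.31,0],
    [-0.034,-0.31,0],
    [-0.034,-0.31,0],
    [-0.034,-0.31,0],
    [-0.034,-0.31,0],
  ],
  turn=[
    [0,0,0.037],
    [0,0,0.037],
    [0,0,0.037],
    [0,0,0.037],
    [0,0,0.037],
  ],
)

```text
t: 6.48
tcp_pos: [0.4616, 0.256, 0.1677]
tool_rot: [1.0, -0.004, 0.0, -0.0]
force: [-0.1, 0.4, -0.5]
finger_gap: -0.001
gripper_force: 0.0
```

```bash
cat > chk.py <<'E'
from h import *
def prof(S,px,py,yaw,h):
    a=np.radians(yaw)
    for n in S:
        P=cloud(S[n]).reshape(-1,3)
        q=P-[px,py,0]; l=q[:,0]*np.cos(a)+q[:,1]*np.sin(a); w=-q[:,0]*np.sin(a)+q[:,1]*np.cos(a)
        m=(abs(w)<.008)&(P[:,2]>h+.003)&(P[:,2]<h+.03)
        print(n,[(r,round(1000*float(np.nanmedian(P[m&(abs(l-r/1000)<.003)][:,2]-h)),1)) for r in range(-18,20,6) if (m&(abs(l-r/1000)<.003)).any()])
E
python3 - <<'E'
from chk import *
print("lb before");prof({n:np.load(n+"0.npz") for n in("side","top")},.530,-.0245,6.1,.035)
S={n:snap(n) for n in("side","top")}
print("lb after");prof(S,.530,-.0245,6.1,.035)
E
python3 go.py .458 .297 .100 -0.8
```

```text
lb before
side [(-18, 21.3), (-12, 21.2), (-6, 18.8), (0, 16.1), (6, 15.6), (12, 15.0), (18, 15.5)]
top [(-18, 20.0), (-12, 20.4), (-6, 17.3), (0, 18.1), (6, 16.0), (12, 16.0), (18, 16.6)]
lb after
side []
top [(-18, 14.1), (-12, 14.5), (-6, 14.0), (0, 16.0), (6, 18.9), (12, 20.0), (18, 21.0)]
travel [-0.003  -0.0468  0.0848] turn [-0.0008 -0.0003  0.0046] F [-0.56  0.02 -0.98] tcp [0.4603 0.2594 0.1677] gap 0.0 t 6.5833
```

The light box is on. Now the stirrer.

Call:
apply_moves(
  claw=[-1,-1,-1,-1,-1],
  travel=[
    [-0.003,-0.046,0],
    [-0.003,-0.046,0.04],
    [-0.003,-0.046,0.084],
    [-0.003,-0.046,0.084],
    [-0.003,-0.046,0.084],
  ],
  turn=[
    [0,0,0.004],
    [0,0,0.004],
    [0,0,0.004],
    [0,0,0.004],
    [0,0,0.004],
  ],
)

```text
t: 7.0
tcp_pos: [0.4585, 0.2896, 0.0989]
tool_rot: [1.0, -0.01, -0.002, 0.001]
force: [-0.5, -1.0, 0.1]
finger_gap: 0.005
gripper_force: 0.0
```

```bash
python3 go.py .458 .297 .080 -0.8
python3 - <<'E'
from h import *
a=snap("side")["pixels"][260:360,260:385];b=snap("top")["pixels"][174:254,169:269]
f=lambda i:cv2.resize(i,(400,320),interpolation=2)
cv2.imwrite("pics/st1.png",np.hstack([f(a),f(b)])[:,:,::-1])
E
```

```text
travel [-0.0007 -0.0092  0.0236] turn [ 0.0006  0.0016 -0.0019] F [-0.48 -0.99  0.08] tcp [0.4585 0.2896 0.0989] gap 0.0 t 7.0
```

View pics/st1.png

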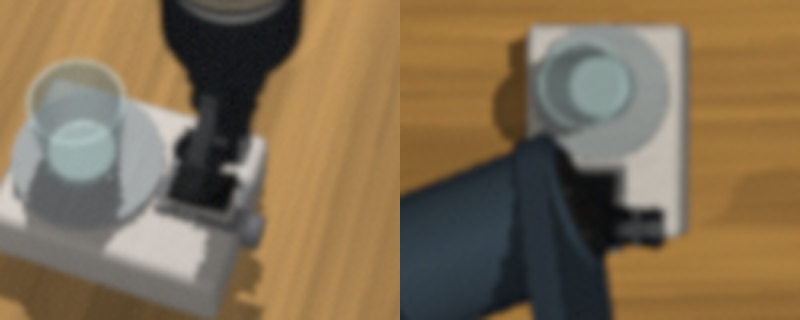

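The left crop shows the fingertips above the stirrer rocker at (205,185), with the beaker well clear at (80,130). Going down.

Call:
apply_moves(
  claw=[-1,-1,-1,-1,-1],
  travel=[
    [0,-0.009,0.01],
    [0,-0.009,0.02],
    [0,-0.009,0.023],
    [0,-0.009,0.023],
    [0,-0.009,0.023],
  ],
  turn=[
    [0,0,0],
    [0,0,0],
    [0,0,0],
    [0,0,0],
    [0,0,0],
  ],
)

```text
t: 7.52
tcp_pos: [0.4599, 0.2978, 0.0824]
tool_rot: [1.0, -0.01, -0.0, 0.0]
force: [1.0, 0.7, 0.2]
finger_gap: -0.003
gripper_force: 0.0
```

```bash
python3 go.py .458 .297 .066 -0.8
```

```text
travel [-0.0023  0.0011  0.0205] turn [ 0.      0.     -0.0018] F [0.97 0.68 0.24] tcp [0.4599 0.2978 0.0824] gap -0.0 t 7.5167
```

Call:
apply_moves(
  claw=[-1,-1,-1,-1,-1],
  travel=[
    [-0.002,0.001,0.006],
    [-0.002,0.001,0.011],
    [-0.002,0.001,0.015],
    [-0.002,0.001,0.019],
    [-0.002,0.001,0.019],
  ],
  turn=[
    [0,0,0],
    [0,0,0],
    [0,0,0],
    [0,0,0],
    [0,0,0],
  ],
)

```text
t: 7.93
tcp_pos: [0.4576, 0.2969, 0.0663]
tool_rot: [1.0, -0.01, -0.001, 0.0]
force: [-0.6, -0.1, -0.2]
finger_gap: 0.004
gripper_force: 0.0
```

```bash
python3 go.py .458 .297 .065 -0.8
```

```text
travel [ 0.0005 -0.0001  0.0017] turn [ 0.0002  0.0005 -0.0017] F [-0.59 -0.05 -0.16] tcp [0.4576 0.2969 0.0663] gap 0.0 t 7.9333
```

Call:
apply_moves(
  claw=[-1,-1,-1,-1,-1],
  travel=[
    [0,0,0.001],
    [0,0,0.002],
    [0,0,0.003],
    [0,0,0.004],
    [0,0,0.004],
  ],
  turn=[
    [0,0,0],
    [0,0,0],
    [0,0,0],
    [0,0,0],
    [0,0,0],
  ],
)

```text
t: 8.35
tcp_pos: [0.4583, 0.2971, 0.0641]
tool_rot: [1.0, -0.01, 0.0, -0.0]
force: [-1.4, -0.6, 4.3]
finger_gap: 0.0
gripper_force: 2.3
```

Call:
apply_moves(
  claw=[-1,-1,-1],
  travel=[
    [0,0,0.001],
    [0,0,0.0015],
    [0,0,0.0015],
  ],
  turn=[
    [0,0,0],
    [0,0,0],
    [0,0,0],
  ],
)

```text
t: 8.6
tcp_pos: [0.4583, 0.2972, 0.063]
tool_rot: [1.0, -0.01, 0.0, -0.0]
force: [-1.6, -0.2, 4.5]
finger_gap: 0.002
gripper_force: 2.8
```

Call:
apply_moves(
  claw=[-1,-1,-1,-1,-1],
  travel=[
    [0,0,-0.04],
    [0,0,-0.09],
    [0,0,-0.14],
    [0,0.05,-0.15],
    [0,0.1,-0.15],
  ],
  turn=[
    [0,0,0],
    [0,0,0],
    [0,0,0],
    [0,0,0],
    [0,0,0],
  ],
)

```text
t: 9.02
tcp_pos: [0.4602, 0.2185, 0.1863]
tool_rot: [1.0, -0.007, 0.006, -0.001]
force: [0.3, -0.9, -0.8]
finger_gap: 0.002
gripper_force: 0.0
```

Call:
apply_moves(
  claw=[-1,-1,-1,-1,-1],
  travel=[
    [0,0.04,0],
    [0,0.08,0],
    [0,0.08,0],
    [0,0.08,0],
    [0,0.08,0],
  ],
  turn=[
    [0,0,0],
    [0,0,0],
    [0,0,0],
    [0,0,0],
    [0,0,0],
  ],
)

```text
t: 9.43
tcp_pos: [0.456, 0.1533, 0.1826]
tool_rot: [1.0, -0.01, 0.0, -0.0]
force: [0.6, 1.4, -0.3]
finger_gap: -0.003
gripper_force: 0.0
```

Run:
```python
from chk import *
S={n:snap(n) for n in("side","top")}
for k,a in dict(psu=(.4905,-.2955,87.8,.105),lb=(.530,-.0245,6.1,.035),st=(.473,.2965,-.8,.05)).items(): print(k);prof(S,*a)
print(manip.sense()["force"],manip.sense()["qd"].round(3))
cv2.imwrite("pics/end.png",S["top"]["pixels"][:,:,::-1])
```

```text
psu
side []
top [(-18, 19.0), (-12, 21.2), (-6, 16.8), (0, 16.1), (6, 16.1), (12, 17.1), (18, 14.9)]
lb
side [(-6, 15.9), (0, 15.9), (6, 17.5), (12, 21.0), (18, 20.7)]
top [(-18, 15.4), (-12, 15.6), (-6, 14.9), (0, 16.6), (6, 19.7), (12, 21.4), (18, 21.8)]
st
side [(-18, 13.7), (-12, 14.6), (-6, 15.6), (0, 15.5), (6, 17.6), (12, 20.1), (18, 20.3)]
top [(12, 20.2), (18, 22.3)]
[ 0.46125921 -0.19281805  0.01904352] [ 0.01   0.001  0.002 -0.002  0.002 -0.001]
```

View pics/end.png

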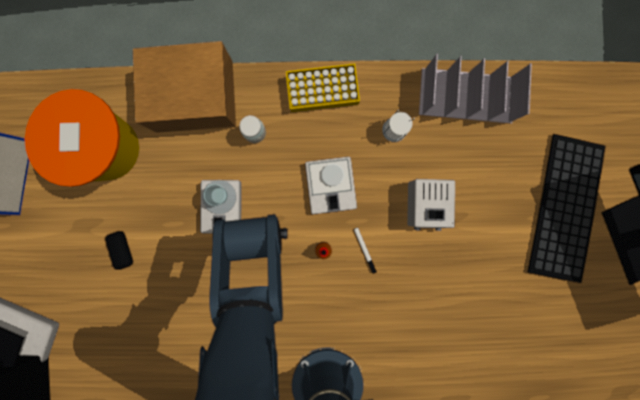

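The end picture shows every object where it was: units at (434,204), (330,185) and (220,205), dropper at (323,250), pen at (365,250). All three rockers read as flipped, and the arm is clear.

```bash
python3 -c "
from station import manip
print(manip.sign_off())"
```

```text
the job is handed in; nothing more can be done
None
```

I switched on the power supply, light box and stirrer in that order with fingertip taps. Camera depth showed all three rockers on, the final picture showed nothing disturbed, and I handed the job in at about 9.5 s.

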